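Pack the two cheese wedges head to tail on their tray

ROBOT

A 6-joint arm with a two-finger parallel gripper is mounted at the origin on a cart in front of the work surface, level with it; the furniture and walls round the work are solid. World frame = base frame: x ahead of the robot, y to its left, z up, the work surface at z = 0. Lengths are in m, angles in degrees, forces in N, time in s.
With the tool pointing down it reaches from about 0.425 to 0.95 m from the base axis. Payload 14.7 kg.
Tool frame: the origin (TCP) lies on the centre line of the jaws, within the pads' length; the fingertips stand 17 mm ahead of it and the grasp point (between the pads) lies 2 mm behind it; z points along the fingers, y is the line along which they close (so a half turn about z gives the same grasp; the last joint's range is limited). The gripper opens to 85 mm and grips with 20 to 120 N. Pads are 22 mm wide; open, the fingers measure 114 mm over their backs; the gripper's body (76 mm by 85 mm) begins 54 mm behind the grasp point. The pads swing forward as they close: fully open they stand 13 mm farther back than shut.
Start: joints at [-71.425, 27.513, 91.461, -0, 61.026, -2.67], TCP at [0.236, -0.606, 0.248] pointing down, gripper open.
Joint ranges: [-157.49, 157.49], [-46.99, 117.5], [13.45, 153.17], [-89.5, 269.5], [5.16, 153.95], [-167.48, 167.48]. Speed limits (degrees/s): [108.29, 108.29, 136.94, 172.46, 172.46, 172.46].

INTERFACE

Orientations are given as a 3x3 rotation matrix whose columns are the frame's x, y, z axes.
In Python, from cell import ctrl gives the robot as it stands.
- The arm moves only by the shell command python3 -m crank 'ROWS'. ROWS is JSON, a list of rows, each a list of 3 entries, a list of its own where there are three numbers: the turn, a rotation vector about the tool's x, y, z in units of 90 degrees (1.0 is 90 degrees), then the shift along the tool's x, y, z in units of 50 cm (1.0 is 50 cm), then the closure in counts, from 0 (fully open) to 255 (shut). A call has 1 to 20 rows; each row is the pose to reach, as a shift and turn from the pose commanded when the call began, along the tool's axes at that moment; what a row does not reach only later rows make up. A row lasts 1/12 s, in which the tool goes at most 41.7 mm and 7.16 degrees, less where a joint would pass 70% of its speed; a pose out of reach is approached as far as the arm can. A call with a number of a shift or a turn outside -1 to 1 is refused whole. A call with a gripper value outside its range is refused whole. The fingers move at their own pace and stop on an object; the grip force is fixed at half the most. Time passes only in rows, so rows that repeat a pose let the fingers close. It gives the time, the measured TCP pose, the force, the opening and the grip force at its end, in the units of the state.
- ctrl.sense(): the state, without advancing time (a new reading comes with each control period).
- ctrl.capture(name): name is "side" or "top" or "wrist"; returns a dict with "img" (480x640x3 uint8, blue, green, red), "fx", "fy", "cx", "cy" (pixels), "extrinsics" (4x4, takes a point from world to camera coordinates). Camera axes: x right, y down, z forward; pixel columns grow to the right and rows downward; lengths in m; the calibration is good to about 2 mm. A picture is of the moment at which its call begins. There is no depth.
- ctrl.job_done(): hands the job in; it is judged then, once.
Trained networks look in the newest picture that a camera, given by its name, has taken for a name from the list of things; names that differ only in an ending like _2 or _b are one class to them, and where a whole thing is asked for, a point or a joint stands for the part that bears it (a point fixed in the world has none). Each returns a list of dicts, best first, with "score" (0 to 1); they miss things now and then, are a little off and sometimes report something else, mostly with a low value. They report only what shows in the picture. A call takes as long as a camera call. They do not tell look-alikes from the thing itself.
- ctrl.silhouettes(thing, camera): "region" (480x640 bool, what is visible of it) and "location" ([column, row] in pixels, amid what is visible of it).
The state is a dict: "t": time; "joints": joint angles; "dq": joint speeds; "tau": joint torques, N m; "position": TCP position; "orientation": TCP orientation; "contact_force": force on the tool from outside, world axes, zero at the start; "ft_torque": the same for the moment, N m; "finger_gap": finger opening in m; "grasp_force": force on a finger pad.
Only numpy, scipy, OpenCV 4.12 (cv2) and the standard library are available. Lean on these libraries where they do the work, as an engineer would, in place of code of your own. Each camera call takes 0.05 s, during which the arm holds its last target. There are 200 camera calls.

TASK

Pack the two wedge-shaped pieces of cheese side by side on the small low-rimmed wooden tray, head to tail: the narrow end of one beside the wide end of the other, sloping sides facing each other, so that together they fill the rectangle and both stand flat on the tray's floor inside the rim. Leave the rectangular block of cheese where it is.

Things in the scene. Friction and masses are not known exactly. Their poses are not given: they have to be found in the camera images.
- tray_floor (a point): Small fixed oak tray, inside 76 (its x) x 108 mm (its y); rim 6 mm wide, 8 mm above the floor. Point: centre of the inner floor, 8 mm above the worktop. A wedge fits with its straight side along a 76 mm inner wall: at the tray's +y side its x points along the tray's +x, at the -y side along -x. The two take 90 of the 108 mm; seated, each centre is 22.5 to 31.5 mm from the tray's.
- wedge_a_center (a point): Upright cheese wedge, 64 mm tall, about 180 g, rind on the wide end. In plan 58 mm long in x: 62 mm wide at -x, 28 mm at +x; straight side at y=+22.5 mm, sloping side from y=-39.5 (wide end) to -5.5 mm. Point: mid-length, half-way up (32 mm). Grip the two ends (58 mm, along x), best 8 mm towards the straight side (y=+8 mm) and 8 mm above half height, so fingertips clear the tray's rim.
- wedge_b_center (a point): Second cheese wedge, exactly like the first: same size, point, axes and grip. The wedges may go on the tray in either order.
- block_center (a point): Bystander: rectangular block of the same cheese, 58 (x) x 45 (y) x 64 mm, same rind at its -x end; this point is its centre. It is to be left where it stands.
Things that resemble listed ones, but are neither listed nor needed, are in the scene too. Leave any pink look-alike of the part that bears wedge_a_center alone. Leave any turquoise look-alike of the part that bears wedge_b_center alone.

How it is judged:
By the outcome, as a careful person would: the job done as asked, in the order asked, and still so for the second after the job is handed in, with the robot touching nothing.
It also fails if it takes over 50 s, if anything falls off the work surface, if the arm or the gripper's body presses on something with over 40 N, if the wrist force passes 120 N, or if a joint passes its speed limit or range.

## Working session

There is one attempt and no reset: what is moved stays moved. The work goes in short steps, Python scripts to look and compute and a shell command to move; the robot and the scene stay as the last step left them, time stands still between calls to the robot, and variables do not carry over. Pictures are saved under pics/ and viewed, at most 10 in all, crops included, and the job is handed in when it is done.

```bash
mkdir -p pics; ls
cat > h.py <<'E'
import numpy as np,cv2
from cell import ctrl
def cap(n,save=None):
    c=ctrl.capture(n)
    if save: cv2.imwrite('pics/'+save,c['img'])
    return c
def ray(c,px):
    E=np.array(c['extrinsics']);R=E[:3,:3];o=-R.T@E[:3,3]
    d=R.T@np.array([(px[0]-c['cx'])/c['fx'],(px[1]-c['cy'])/c['fy'],1.]);return o,d
def onz(c,px,z):
    o,d=ray(c,px);return o+d*(z-o[2])/d[2]
def proj(c,P):
    E=np.array(c['extrinsics']);p=E[:3,:3]@np.array(P)+E[:3,3]
    return np.array([c['fx']*p[0]/p[2]+c['cx'],c['fy']*p[1]/p[2]+c['cy']])
E
cat > a.py <<'E'
from h import *
np.set_printoptions(precision=4,suppress=True)
for n in('top','side'):
    c=cap(n,n+'0.png');E=np.array(c['extrinsics']);print(n,'cam',-E[:3,:3].T@E[:3,3],c['fx'])
    for th in('wedge_a_center','block_center','tray_floor'):
        for s in ctrl.silhouettes(th,n):print(th,round(s['score'],2),s['location'],s['region'].sum(),onz(c,s['location'],.06 if th!='tray_floor' else .008))
s=ctrl.sense();print(s['t'],s['position'],s['orientation'])
E
python3 a.py
```

```text
pics
top cam [0.4624 0.109  1.3325] 526.600857386345
wedge_a_center 0.65 [210.5, 270.2] 551 [0.5844 0.3664 0.06  ]
wedge_a_center 0.61 [273.3, 249.8] 530 [0.6344 0.2151 0.06  ]
block_center 0.82 [251.6, 297.8] 487 [0.518  0.2655 0.06  ]
tray_floor 0.59 [317.0, 295.9] 1722 [0.5252 0.1084 0.008 ]
side cam [ 0.496  -0.5445  0.5888] 481.1062347587929
wedge_a_center 0.96 [261.4, 163.9] 886 [0.5842 0.3326 0.06  ]
wedge_a_center 0.92 [303.1, 201.8] 1359 [0.6419 0.1803 0.06  ]
block_center 0.75 [233.0, 191.9] 1115 [0.5163 0.2414 0.06  ]
tray_floor 0.67 [248.9, 256.1] 2506 [0.5269 0.1085 0.008 ]
0.4 [ 0.2355 -0.6058  0.2482] [[ 0.932   0.3624 -0.0001]
 [ 0.3624 -0.932   0.0002]
 [ 0.     -0.0002 -1.    ]]
```

View pics/top0.png

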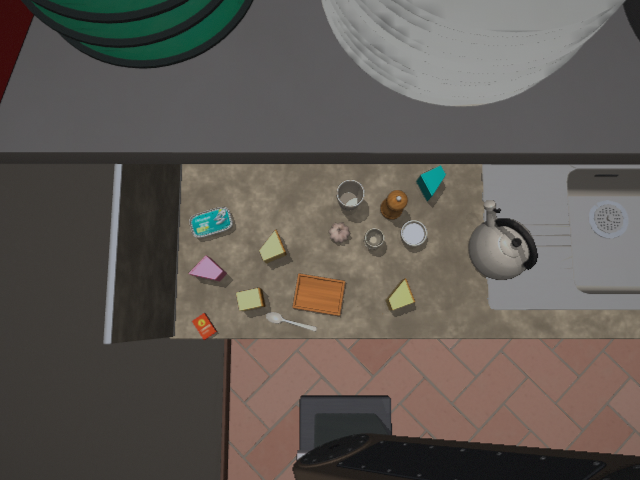

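View pics/side0.png

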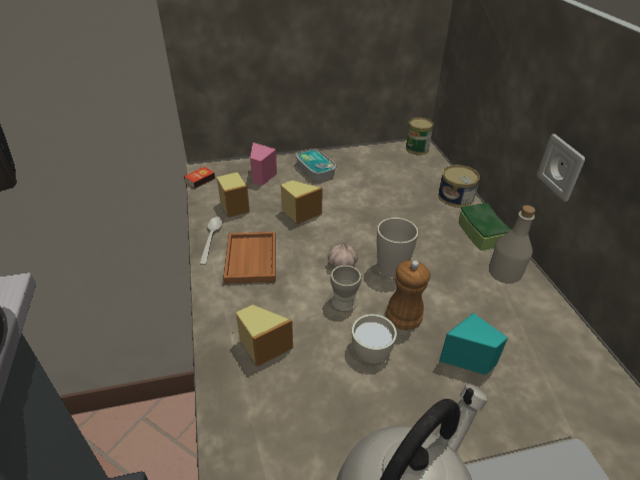

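```bash
cat > b.py <<'E'
from h import *
np.set_printoptions(precision=4,suppress=True)
c=cap('top');im=c['img'][225:325,240:430];cv2.imwrite('pics/crop1.png',cv2.resize(im,None,fx=4,fy=4,interpolation=cv2.INTER_CUBIC))
print(onz(c,(401,296),.06),onz(c,(273,247),.06))
s=ctrl.sense();w=cap('wrist');T=np.eye(4);T[:3,:3]=s['orientation'];T[:3,3]=s['position']
print(np.array(w['extrinsics'])@T,w['fx'],w['cx'],w['cy'])
hsv=cv2.cvtColor(c['img'],cv2.COLOR_BGR2HSV)
for p in((401,296),(273,247),(250,299),(285,255),(320,295),(350,260)):print(p,hsv[p[1],p[0]])
E
python3 b.py
```

```text
[ 0.5227 -0.0936  0.06  ] [0.6413 0.2159 0.06  ]
[[ 0.      1.      0.0008 -0.0001]
 [-0.9553  0.0002 -0.2955  0.0359]
 [-0.2955 -0.0007  0.9553  0.1414]
 [ 0.      0.      0.      1.    ]] 388.9747919492625 318.3979466017996 239.37083818585046
(401, 296) [ 32  81 176]
(273, 247) [ 33  61 176]
(250, 299) [ 33  63 177]
(285, 255) [ 20 107  67]
(320, 295) [ 13 165 165]
(350, 260) [ 19  52 137]
```

View pics/crop1.png

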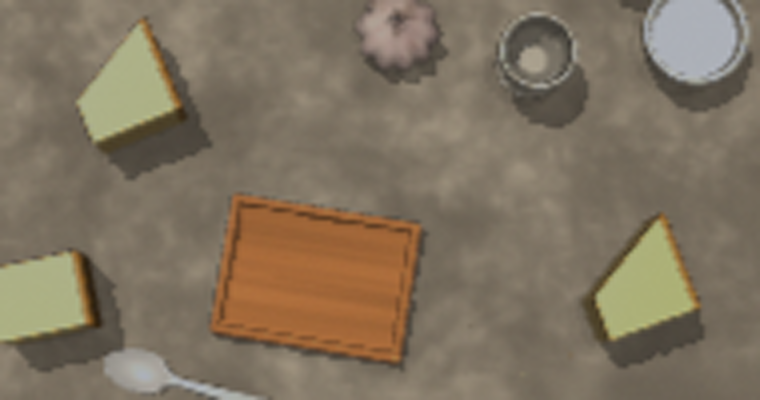

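Candidates: yellow wedges at top-image pixels (273,247) and (401,296); pink look-alike at (208,269), turquoise at (432,182), rectangular block at (250,299). The two yellow wedges are the right ones, and the crop confirms it: trapezoid tops, rind at the right ends. The tray's at (319,295).

```bash
python3 -m crank '[[[0,0,0],[0.9,-0.75,0],0],[[0,0,0],[0.9,-0.75,0],0],[[0,0,0],[0.9,-0.75,0],0],[[0,0,0],[0.9,-0.75,0],0],[[0,0,0],[0.9,-0.75,0],0],[[0,0,0],[0.9,-0.75,0],0],[[0,0,0],[0.9,-0.75,0],0],[[0,0,0],[0.9,-0.75,0],0],[[0,0,0],[0.9,-0.75,0],0],[[0,0,0],[0.9,-0.75,0],0],[[0,0,0],[0.9,-0.75,0],0],[[0,0,0],[0.9,-0.75,0],0],[[0,0,0],[0.9,-0.75,0],0],[[0,0,0],[0.9,-0.75,0],0],[[0,0,0],[0.9,-0.75,0],0],[[0,0,0],[0.9,-0.75,0],0],[[0,0,0],[0.9,-0.75,0],0],[[0,0,0],[0.9,-0.75,0],0]]'
cat > fit.py <<'E'
from h import *
from scipy.optimize import minimize
np.set_printoptions(precision=4,suppress=True)
V=[(-29,22.5),(29,22.5),(29,-5.5),(-29,-39.5)]
def model(p,k,z):
    x,y,a=p;C,S=np.cos(a),np.sin(a)
    return [np.array([x+(C*u-S*v)/1e3,y+(S*u+C*v)/1e3,z]) for u,v in k]
def fitpoly(c,corners,k,z,p0,flip=None):
    # match detected corners (pixels) to polygon k at height z
    W=np.array([onz(c,q,z)[:2] for q in corners])
    def cost(p):
        M=np.array(model(p,k,z))[:,:2];d=np.linalg.norm(M[:,None]-W[None],axis=2)
        return (d.min(1)**2).sum()*1e6
    r=minimize(cost,p0,method='Nelder-Mead',options=dict(maxiter=4000,xatol=1e-6,fatol=1e-4,initial_simplex=np.array(p0)+np.array([[0,0,0],[.02,0,0],[0,.02,0],[0,0,.2]])))
    return r.x,np.sqrt(r.fun/len(k))
def yellow(c):
    h=cv2.cvtColor(c['img'],cv2.COLOR_BGR2HSV)
    return h
def topface(c,px,tol=(5,35,30)):
    h=cv2.medianBlur(cv2.cvtColor(c['img'],cv2.COLOR_BGR2HSV),3);s=h[int(px[1]),int(px[0])].astype(int)
    m=cv2.inRange(h,np.array(s-tol).clip(0,255).astype(np.uint8),np.array(s+tol).clip(0,255).astype(np.uint8))
    n,l=cv2.connectedComponents(m);m=(l==l[int(px[1]),int(px[0])]).astype(np.uint8)
    ct=max(cv2.findContours(m,0,2)[0],key=cv2.contourArea);hu=cv2.convexHull(ct)
    return cv2.approxPolyN(hu,4,ensure_convex=True).reshape(-1,2),cv2.contourArea(ct)
E
cat > c.py <<'E'
from fit import *
c=cap('wrist','w1.png')
for th in('wedge_a_center','tray_floor'):
    for s in ctrl.silhouettes(th,'wrist'):print(th,round(s['score'],2),s['location'],s['region'].sum(),onz(c,s['location'],.05 if th[0]=='w' else .008))
s=ctrl.sense();print(s['t'],s['position'])
p=proj(c,[.5227,-.0936,.064]);q,a=topface(c,p);print(p,q,a)
print(fitpoly(c,q,V,.064,[.5227,-.0936,np.radians(112)]))
E
python3 c.py
```

```text
t: 2.0
position: [0.5186, -0.0941, 0.2483]
orientation: [[0.932, 0.362, -0.0], [0.362, -0.932, -0.0], [-0.0, 0.0, -1.0]]
contact_force: [-0.8, -0.5, -0.0]
finger_gap: 0.0855
grasp_force: 0.0
tray_floor 0.88 [107.2, 108.4] 15122 [0.5298 0.1118 0.008 ]
2.15 [ 0.5186 -0.0944  0.2484]
[319.7951 211.6656] [[343 236]
 [280 236]
 [278 205]
 [347 167]] 3178.5
(array([ 0.5204, -0.0875,  1.9259]), np.float64(3.147134213185121))
```

View pics/w1.png

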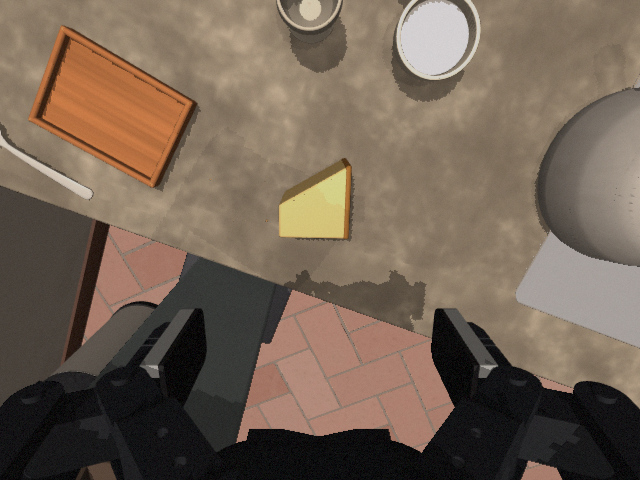

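The wrist view shows the yellow wedge: top-face corners (350,238), (279,239), (279,203), (350,159) with the rind to the right. The tray's rim corners are near (65,28), (197,101), (155,187), (31,122).

```bash
cat > d.py <<'E'
from fit import *
c=cap('wrist')
print('wedge',fitpoly(c,[(351,239),(279,239),(279,203),(350,160)],V,.064,[.5204,-.0875,1.93]))
R=[(-44,-60),(44,-60),(44,60),(-44,60)]
print('tray wrist',fitpoly(c,[(65,28),(197,101),(155,187),(31,122)],R,.016,[.527,.11,-.17]))
s=[s for s in ctrl.silhouettes('tray_floor','wrist')][0]['region'].astype(np.uint8)
ct=max(cv2.findContours(s,0,2)[0],key=cv2.contourArea);q=cv2.approxPolyN(cv2.convexHull(ct),4,ensure_convex=True).reshape(-1,2)
print(q,fitpoly(c,q,R,.016,[.527,.11,-.17]))
t=cap('top');k=[(240+a/4,225+b/4) for a,b in((235,195),(421,227),(402,363),(211,330))]
print('tray top',fitpoly(t,k,R,.016,[.527,.11,-.17]))
k=[(240+a/4,225+b/4) for a,b in((143,18),(183,108),(98,143),(78,103))]
print('L top',fitpoly(t,k,V,.064,[.6413,.2159,1.93]))
k=[(240+a/4,225+b/4) for a,b in((660,215),(697,305),(612,340),(595,300))]
print('R top',fitpoly(t,k,V,.064,[.52,-.09,1.93]))
E
python3 d.py
```

```text
wedge (array([ 0.5217, -0.0897,  1.9503]), np.float64(1.4966999026865895))
tray wrist (array([ 0.5305,  0.1024, -0.1507]), np.float64(1.9552688859742458))
[[198 102]
 [156 191]
 [ 27 121]
 [ 61  22]] (array([ 0.5302,  0.1035, -0.1598]), np.float64(1.742124473186941))
tray top (array([ 0.5281,  0.1027, -0.165 ]), np.float64(1.7166013805667255))
L top (array([0.6378, 0.2194, 1.985 ]), np.float64(1.4093742914775242))
R top (array([ 0.5191, -0.0911,  1.9475]), np.float64(2.086757377802276))
```

```bash
python3 -m crank '[[[0,0,0],[-0.008,-0.006,0.2],0],[[0,0,0],[-0.008,-0.006,0.3],0],[[0,0,0],[-0.008,-0.006,0.3],0],[[0,0,0],[-0.008,-0.006,0.38],0],[[0,0,0],[-0.008,-0.006,0.421],0],[[0,0,0],[-0.008,-0.006,0.421],0],[[0,0,0],[-0.008,-0.006,0.421],0],[[0,0,0],[-0.008,-0.006,0.421],0],[[0,0,0],[-0.008,-0.006,0.421],255],[[0,0,0],[-0.008,-0.006,0.421],255],[[0,0,0],[-0.008,-0.006,0.421],255],[[0,0,0],[-0.008,-0.006,0.421],255],[[0,0,0],[-0.008,-0.006,0.421],255],[[0,0,0],[-0.008,-0.006,0.421],255],[[0,0,0],[-0.008,-0.006,0.421],255],[[0,0,0],[-0.008,-0.006,0.421],255]]'
```

```text
t: 3.63
position: [0.5158, -0.0923, 0.0403]
orientation: [[0.932, 0.362, 0.004], [0.362, -0.932, -0.001], [0.003, 0.002, -1.0]]
contact_force: [-3.0, -0.9, 21.2]
finger_gap: 0.0577
grasp_force: 60.4
```

```bash
python3 -m crank '[[[0,0,0],[0,0,-0.05],255],[[0,0,0],[0,0,-0.12],255],[[0,0,0],[0,0,-0.2],255],[[0,0,-0.07],[0.01,-0.02,-0.26],255],[[0,0,-0.15],[0.03,-0.06,-0.26],255],[[0,0,-0.22],[0.05,-0.1,-0.26],255],[[0,0,-0.3],[0.07,-0.15,-0.26],255],[[0,0,-0.37],[0.09,-0.2,-0.26],255],[[0,0,-0.44],[0.11,-0.24,-0.26],255],[[0,0,-0.51],[0.125,-0.27,-0.26],255],[[0,0,-0.58],[0.135,-0.294,-0.26],255],[[0,0,-0.64],[0.135,-0.294,-0.26],255],[[0,0,-0.662],[0.135,-0.294,-0.26],255],[[0,0,-0.662],[0.135,-0.294,-0.26],255],[[0,0,-0.662],[0.135,-0.294,-0.26],255],[[0,0,-0.662],[0.135,-0.294,-0.26],255]]'
cat > e.py <<'E'
from fit import *
cap('wrist','w2.png');s=ctrl.sense();c=cap('top')
cv2.imwrite('pics/crop2.png',cv2.resize(c['img'][225:325,240:430],None,fx=4,fy=4,interpolation=cv2.INTER_CUBIC))
print(s['t'],s['position'],s['orientation'],s['joints'])
E
python3 e.py
```

```text
t: 4.97
position: [0.524, 0.0695, 0.1685]
orientation: [[0.161, 0.987, 0.001], [0.987, -0.161, 0.0], [0.0, 0.001, -1.0]]
contact_force: [-0.8, -0.3, -1.4]
finger_gap: 0.0576
grasp_force: 65.8
5.0167 [0.524  0.0694 0.1683] [[ 0.1611  0.9869  0.0008]
 [ 0.9869 -0.1611  0.0001]
 [ 0.0002  0.0008 -1.    ]] [  4.2608  23.71   111.9849   0.0003  44.2575  13.5319]
```

View pics/w2.png

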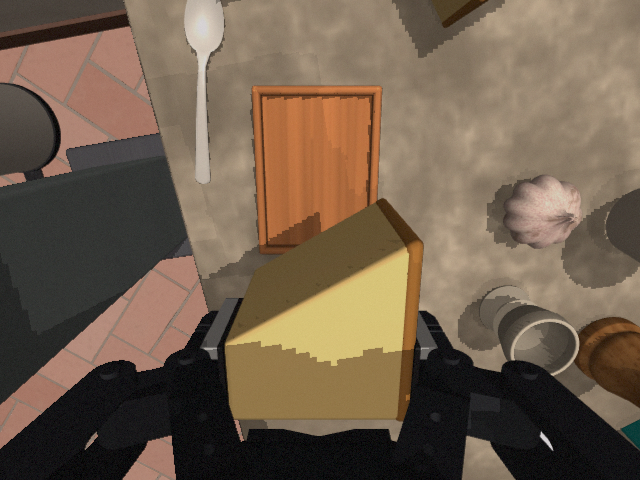

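The held wedge's straight top edge is at row 418, with the narrow left edge from (227,345) to (232,418) and the rind's right edge from (422,241) to about (405,420). The tray's far rim corners are (252,87) and (382,87), and its orientation matches.

```bash
cat > f.py <<'E'
from fit import *
c=cap('wrist');s=ctrl.sense();P=s['position'];T=np.array(s['orientation'])
tl=lambda q,z:T.T@(onz(c,q,z)-P)*1e3
for q in((227,345),(232,418),(422,241),(405,420)):print('wedge in tool',q,tl(q,P[2]+.0237)[:2])
print('expected: straight x -14.5, narrow x 13.5, wide x 47.5, y +-29')
for q in((252,87),(382,87),(260,253)):print('tray',q,tl(q,.016)[:2])
E
python3 f.py
```

```text
wedge in tool (227, 345) [ 11.8345 -26.6144]
wedge in tool (232, 418) [-14.5282 -26.8676]
wedge in tool (422, 241) [44.0842 28.6138]
wedge in tool (405, 420) [-15.3459  27.8829]
expected: straight x -14.5, narrow x 13.5, wide x 47.5, y +-29
tray (252, 87) [ 96.1685 -43.5565]
tray (382, 87) [96.1515 42.7577]
tray (260, 253) [-20.4323 -43.4383]
```

```bash
python3 -m crank '[[[0,0,0],[0.006,-0.002,0.05],255],[[0,0,0],[0.006,-0.002,0.11],255],[[0,0,0],[0.006,-0.002,0.16],255],[[0,0,0],[0.006,-0.002,0.19],255],[[0,0,0],[0.006,-0.002,0.21],255],[[0,0,0],[0.006,-0.002,0.225],255],[[0,0,0],[0.006,-0.002,0.233],255],[[0,0,0],[0.006,-0.002,0.239],255],[[0,0,0],[0.006,-0.002,0.239],255],[[0,0,0],[0.006,-0.002,0.239],255],[[0,0,0],[0.006,-0.002,0.239],255]]'
```

```text
t: 6.03
position: [0.5239, 0.0727, 0.049]
orientation: [[0.16, 0.987, 0.001], [0.987, -0.16, 0.0], [0.0, 0.001, -1.0]]
contact_force: [-0.1, -0.3, -1.5]
finger_gap: 0.0575
grasp_force: 65.8
```

```bash
python3 -m crank '[[[0,0,0],[0,0,0.003],255],[[0,0,0],[0,0,0.004],255],[[0,0,0],[0,0,0.004],255],[[0,0,0],[0,0,0.004],0],[[0,0,0],[0,0,0.004],0],[[0,0,0],[0,0,0.004],0],[[0,0,0],[0,0,0.004],0],[[0,0,0],[0,0,0.004],0],[[0,0,0],[0,0,0.004],0],[[0,0,0],[0,0,-0.03],0],[[0,0,0],[0,0,-0.08],0],[[0,0,0],[0,0,-0.16],0],[[0,0,0],[0,0,-0.24],0],[[0,0,0],[0,0,-0.32],0],[[0,0,0],[0,0,-0.4],0],[[0,0,0],[0,0,-0.4],0],[[0,0,0],[0,0,-0.4],0]]'
cat > g.py <<'E'
from fit import *
c=cap('wrist','w3.png');s=ctrl.sense();P=s['position'];T=np.array(s['orientation'])
print(s['t'],P)
D=T.T@(np.array([.638,.219,P[2]])-P);print('to L in tool',D/.5)
E
python3 g.py
```

```text
t: 7.45
position: [0.5247, 0.0728, 0.2507]
orientation: [[0.159, 0.987, 0.005], [0.987, -0.159, 0.0], [0.001, 0.005, -1.0]]
contact_force: [0.1, 0.0, 0.8]
finger_gap: 0.0855
grasp_force: 0.0
7.5 [0.5236 0.0727 0.2489]
to L in tool [0.3253 0.1793 0.0004]
```

View pics/w3.png

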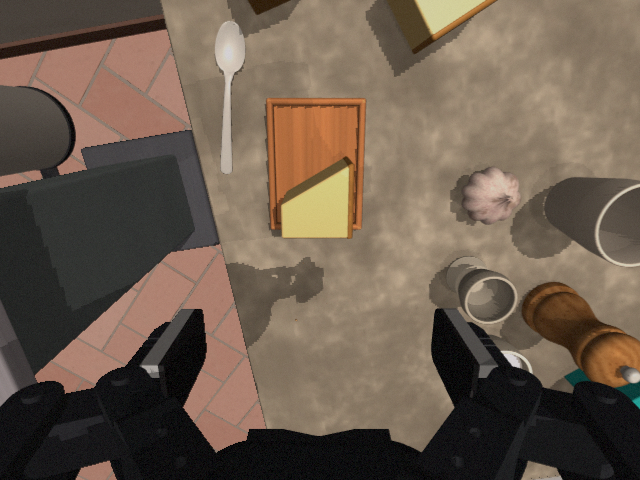

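The wedge sits in the tray's near end: top corners (282,238), (352,238), (352,160), (281,203); tray far rim corners (266,98), (366,98).

```bash
cat > g2.py <<'E'
from fit import *
c=cap('wrist')
p,e=fitpoly(c,[(282,238),(352,238),(352,160),(281,203)],V,.072,[.525,.078,np.radians(170.8)]);print(p,np.degrees(p[2]),e)
p,e=fitpoly(c,[(282,238),(352,238),(352,160),(281,203)],V,.064,[.525,.078,np.radians(170.8)]);print('if z .064',p,e)
for z,q in((.016,(266,98)),(.016,(366,98))):print(onz(c,q,z))
E
python3 g2.py
python3 -m crank '[[[0,0,-0.07],[0.02,0.02,0],0],[[0,0,-0.15],[0.08,0.04,0],0],[[0,0,-0.23],[0.15,0.08,0],0],[[0,0,-0.31],[0.22,0.12,0],0],[[0,0,-0.39],[0.28,0.15,0],0],[[0,0,-0.47],[0.325,0.179,0],0],[[0,0,-0.55],[0.325,0.179,0],0],[[0,0,-0.63],[0.325,0.179,0],0],[[0,0,-0.7],[0.325,0.179,0],0],[[0,0,-0.78],[0.325,0.179,0],0],[[0,0,-0.86],[0.325,0.179,0],0],[[0,0,-0.94],[0.325,0.179,0],0],[[0,0,-1],[0.325,0.179,0],0]]'
python3 -m crank '[[[0,0,-0.07],[0,0,0],0],[[0,0,-0.15],[0,0,0],0],[[0,0,-0.22],[0,0,0],0],[[0,0,-0.3],[0,0,0],0],[[0,0,-0.366],[0,0,0],0],[[0,0,-0.366],[0,0,0],0],[[0,0,-0.366],[0,0,0],0],[[0,0,-0.366],[0,0,0],0]]'
cat > i.py <<'E'
from fit import *
c=cap('wrist','w4.png')
p=proj(c,[.638,.219,.064]);print(p)
try: print(topface(c,p))
except Exception as e: print(e)
E
python3 i.py
```

```text
[0.5238 0.0794 2.9926] 171.46296838144983 1.1682094586908487
if z .064 [0.5235 0.0776 2.9926] 0.9944173654003577
[0.4945 0.1719 0.016 ]
[0.5799 0.1581 0.016 ]
t: 8.63
position: [0.6368, 0.2186, 0.2458]
orientation: [[-0.988, 0.153, -0.004], [0.153, 0.988, -0.001], [0.003, -0.002, -1.0]]
contact_force: [-0.2, 0.2, -0.3]
finger_gap: 0.0857
grasp_force: 0.0
t: 9.3
position: [0.6372, 0.2187, 0.2471]
orientation: [[-0.917, -0.399, -0.002], [-0.399, 0.917, -0.0], [0.002, 0.0, -1.0]]
contact_force: [-0.4, -0.5, -0.6]
finger_gap: 0.0853
grasp_force: 0.0
[318.1879 216.7907]
(array([[357, 195],
       [357, 227],
       [293, 261],
       [293, 195]], dtype=int32), 3044.5)
```

View pics/w4.png

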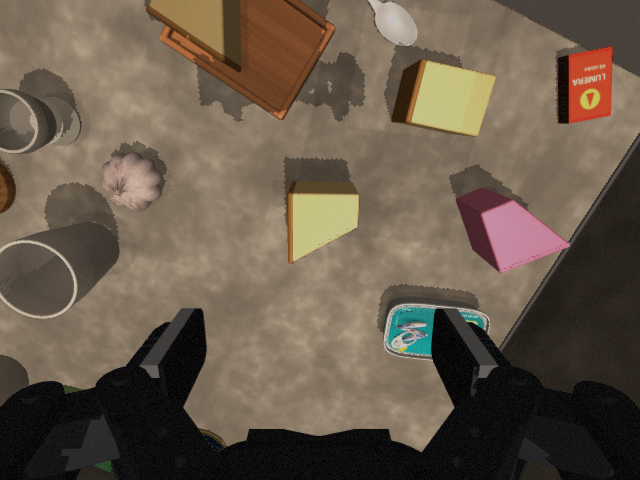

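Close-up of the second wedge: top corners (289,262) and (289,195) at the rind end, (358,195) and (358,227) at the narrow end. The pink look-alike at (510,230), the tin and the block are clear of the fingers.

```bash
cat > j.py <<'E'
from fit import *
c=cap('wrist');s=ctrl.sense();P=s['position'];T=np.array(s['orientation'])
p,e=fitpoly(c,[(289,262),(289,195),(358,195),(358,227)],V,.064,[.638,.219,1.985]);print(p,np.degrees(p[2]),e)
g=model(p,[(0,8)],.038)[0];print('units',T.T@(g-P)/.5,'tool y yaw',np.degrees(np.arctan2(T[1,1],T[0,1])),P)
E
python3 j.py
```

```text
[0.6394 0.2241 1.9651] 112.59166321699543 2.126877233696313
units [0.0079 0.0084 0.4194] tool y yaw 113.6190525366475 [0.6375 0.2188 0.2477]
```

```bash
python3 -m crank '[[[0,0,0],[0.008,0.008,0.08],0],[[0,0,0],[0.008,0.008,0.16],0],[[0,0,0],[0.008,0.008,0.24],0],[[0,0,0],[0.008,0.008,0.31],0],[[0,0,0],[0.008,0.008,0.37],0],[[0,0,0],[0.008,0.008,0.4],0],[[0,0,0],[0.008,0.008,0.415],0],[[0,0,0],[0.008,0.008,0.415],0],[[0,0,0],[0.008,0.008,0.415],0],[[0,0,0],[0.008,0.008,0.415],255],[[0,0,0],[0.008,0.008,0.415],255],[[0,0,0],[0.008,0.008,0.415],255],[[0,0,0],[0.008,0.008,0.415],255],[[0,0,0],[0.008,0.008,0.415],255],[[0,0,0],[0.008,0.008,0.415],255],[[0,0,0],[0.008,0.008,0.415],255],[[0,0,0],[0.008,0.008,0.415],255]]'
```

```text
t: 10.82
position: [0.6333, 0.2212, 0.0426]
orientation: [[-0.915, -0.403, 0.002], [-0.403, 0.915, 0.001], [-0.002, -0.0, -1.0]]
contact_force: [-0.7, -1.0, 8.3]
finger_gap: 0.0574
grasp_force: 63.6
```

```bash
python3 -m crank '[[[0,0,0],[0,0,-0.05],255],[[0,0,0],[0,0,-0.12],255],[[0,0,0],[0,0,-0.2],255],[[0,0,0.07],[0.02,-0.01,-0.26],255],[[0,0,0.14],[0.05,-0.01,-0.26],255],[[0,0,0.21],[0.08,-0.02,-0.26],255],[[0,0,0.29],[0.11,-0.03,-0.26],255],[[0,0,0.37],[0.14,-0.04,-0.26],255],[[0,0,0.45],[0.17,-0.05,-0.26],255],[[0,0,0.53],[0.2,-0.06,-0.26],255],[[0,0,0.6],[0.23,-0.065,-0.26],255],[[0,0,0.68],[0.249,-0.07,-0.26],255],[[0,0,0.76],[0.249,-0.07,-0.26],255],[[0,0,0.84],[0.249,-0.07,-0.26],255],[[0,0,0.92],[0.249,-0.07,-0.26],255],[[0,0,1],[0.249,-0.07,-0.26],255]]'
python3 -m crank '[[[0,0,0.07],[0,0,0],255],[[0,0,0.14],[0,0,0],255],[[0,0,0.21],[0,0,0],255],[[0,0,0.29],[0,0,0],255],[[0,0,0.36],[0,0,0],255],[[0,0,0.364],[0,0,0],255],[[0,0,0.364],[0,0,0],255],[[0,0,0.364],[0,0,0],255]]'
cat > k.py <<'E'
from fit import *
c=cap('wrist','w5.png');s=ctrl.sense();print(s['position'],s['orientation'])
t=cap('top');cv2.imwrite('pics/t5.png',cv2.resize(t['img'][235:325,270:370],None,fx=6,fy=6,interpolation=cv2.INTER_CUBIC))
E
python3 k.py
```

```text
t: 12.15
position: [0.5327, 0.1387, 0.1717]
orientation: [[-0.4, 0.916, 0.001], [0.916, 0.4, 0.0], [-0.0, 0.001, -1.0]]
contact_force: [0.9, -1.2, -2.4]
finger_gap: 0.0574
grasp_force: 64.7
t: 12.82
position: [0.5327, 0.1387, 0.1712]
orientation: [[0.149, 0.989, 0.001], [0.989, -0.149, 0.0], [0.0, 0.001, -1.0]]
contact_force: [0.2, 0.6, -1.8]
finger_gap: 0.0573
grasp_force: 64.7
[0.5326 0.1387 0.1711] [[ 0.1498  0.9887  0.0004]
 [ 0.9887 -0.1498  0.0001]
 [ 0.0002  0.0004 -1.    ]]
```

View pics/w5.png

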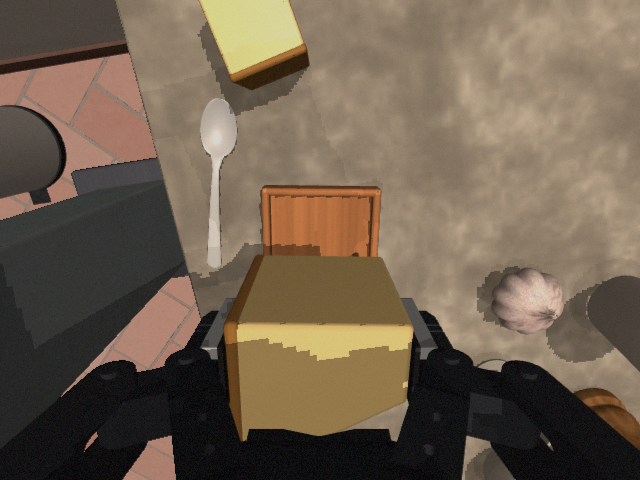

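The held wedge's straight top edge runs from (229,323) to (410,325), narrow end right; the tray's far rim corners are (262,187) and (381,188).

```bash
cat > l.py <<'E'
from fit import *
c=cap('wrist');s=ctrl.sense();P=s['position'];T=np.array(s['orientation'])
tl=lambda q,z:(T.T@(onz(c,q,z)-P)*1e3)[:2]
for q in((229,323),(410,325)):print('wedge',tl(q,P[2]+.0214))
for q in((262,187),(381,188)):print('tray',tl(q,.016))
E
python3 l.py
```

```text
wedge [ 17.8293 -26.1281]
wedge [17.184  27.6974]
tray [ 28.9209 -40.2454]
tray [28.2439 45.6881]
```

```bash
python3 -m crank '[[[0,0,0],[0.004,0.004,0.05],255],[[0,0,0],[0.004,0.004,0.1],255],[[0,0,0],[0.004,0.004,0.15],255],[[0,0,0],[0.004,0.004,0.18],255],[[0,0,0],[0.004,0.004,0.21],255],[[0,0,0],[0.004,0.004,0.225],255],[[0,0,0],[0.004,0.004,0.234],255],[[0,0,0],[0.004,0.004,0.238],255],[[0,0,0],[0.004,0.004,0.242],255],[[0,0,0],[0.004,0.004,0.244],255],[[0,0,0],[0.004,0.004,0.244],255],[[0,0,0],[0.004,0.004,0.244],255]]'
```

```text
t: 13.97
position: [0.5351, 0.1405, 0.0505]
orientation: [[0.153, 0.988, 0.001], [0.988, -0.153, 0.0], [0.0, 0.001, -1.0]]
contact_force: [-5.2, 0.1, 18.4]
finger_gap: 0.0574
grasp_force: 67.2
```

```bash
python3 -m crank '[[[0,0,0],[0,0,0],0],[[0,0,0],[0,0,0],0],[[0,0,0],[0,0,0],0],[[0,0,0],[0,0,0],0],[[0,0,0],[0,0,0],0],[[0,0,0],[0,0,0],0],[[0,0,0],[0,0,-0.04],0],[[0,0,0],[0,0,-0.1],0],[[0,0,0],[0,0,-0.18],0],[[0,0,0],[0,0,-0.26],0],[[0,0,0],[0,0,-0.34],0],[[0,0,0],[-0.05,0,-0.4],0],[[0,0,0],[-0.1,0,-0.4],0],[[0,0,0],[-0.1,0,-0.4],0],[[0,0,0],[-0.1,0,-0.4],0]]'
cat > m.py <<'E'
from fit import *
c=cap('wrist');cv2.imwrite('pics/w6.png',cv2.resize(c['img'][40:290,190:450],None,fx=2.3,fy=2.3,interpolation=cv2.INTER_CUBIC))
t=cap('side');cv2.imwrite('pics/s6.png',cv2.resize(t['img'][150:300,170:340],None,fx=4,fy=4,interpolation=cv2.INTER_CUBIC))
E
python3 m.py
```

```text
t: 15.22
position: [0.5271, 0.0901, 0.2493]
orientation: [[0.155, 0.988, 0.001], [0.988, -0.155, 0.0], [0.0, 0.001, -1.0]]
contact_force: [-0.2, -0.5, -0.4]
finger_gap: 0.0855
grasp_force: 0.0
```

View pics/w6.png

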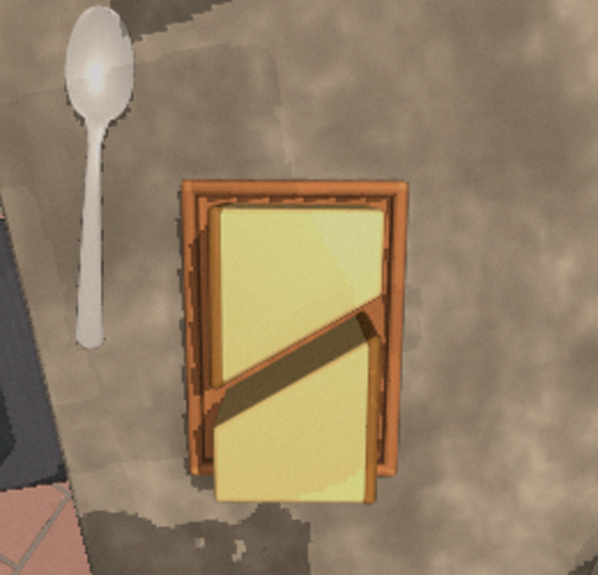

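View pics/s6.png

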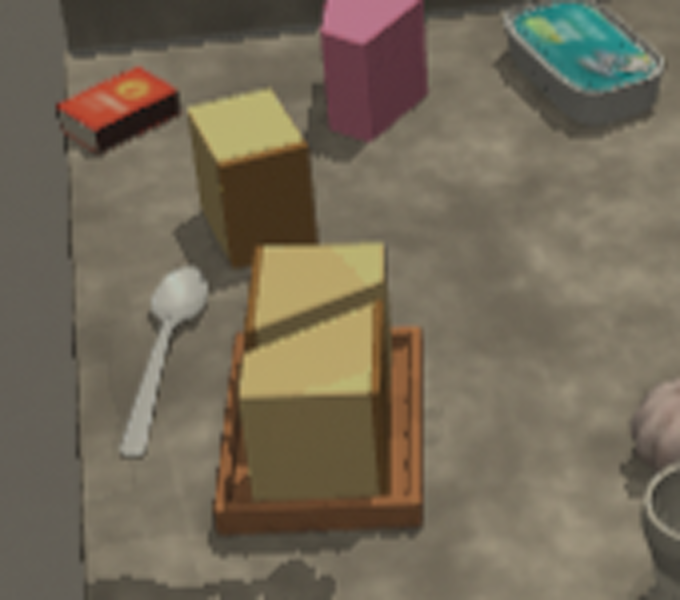

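Both wedges stand upright inside the rim, head to tail, with a narrow gap between the slopes. I'll check the numbers once before handing in.

```bash
cat > n.py <<'E'
from fit import *
c=cap('wrist');f=lambda L:[(190+a/2.3,40+b/2.3) for a,b in L]
a,e=fitpoly(c,f([(209,206),(384,208),(384,296),(210,386)]),V,.072,[.532,.131,-.16]);print(a,e)
b,e=fitpoly(c,f([(216,501),(374,503),(377,336),(215,424)]),V,.072,[.525,.078,2.98]);print(b,e)
print('sep',np.linalg.norm(a[:2]-b[:2]))
t,e=fitpoly(c,f([(182,181),(409,181),(395,476),(191,476)]),[(-44,-60),(44,-60),(44,60),(-44,60)],.016,[.528,.104,-.16]);print(t,e)
for p in(a,b):
    d=p[:2]-t[:2];k=t[2];print('in tray',np.array([[np.cos(k),np.sin(k)],[-np.sin(k),np.cos(k)]])@d*1e3)
E
python3 n.py
```

```text
[ 0.5347  0.1366 -0.1784] 1.1207864459926058
[0.5255 0.0799 2.9752] 1.5569667365723434
sep 0.05746905399455002
[ 0.5295  0.1079 -0.1598] 1.327676170554477
in tray [ 0.5774 29.1209]
in tray [  0.5051 -28.3481]
```

```bash
python3 -c "
from cell import ctrl
print(ctrl.job_done())"
```

```text
the job is handed in; nothing more can be done
None
```

Both wedges are packed head to tail on the tray, standing flat inside the rim with their centres about 29 and 28 mm from the tray's. I left the block where it was and handed the job in at about 15 s of robot time.

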